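Load the cap nest plate into the quick-change base

TASK

Slide the black cap nest plate along the aluminium base, under the two steel rails, until it sits fully home against the back stop with its notch round the brass pin. Then swing the red latch all the way across behind the plate so that it cannot back out, and let go. Do not disturb the caps, cartridges and screwdriver lying on the bench.

Things in the scene. Friction and masses are not known exactly. Their poses are not given: they have to be found in the camera images.
- nest_base: Aluminium bed screwed to the bench, 298x160 mm, top 12 mm up. Origin at bench level (z = 0) under the seated plate's centre; +x = direction in which the plate is pushed home, z up. Bed spans x -215 to +83, y +/-80 mm; x below -60 is the open loading apron. Back stop: front face x = +60, top 34 mm above bench.
- slot_mouth (a point): Middle of the mouth between the two steel rails, on the bed's top face (base frame x = -58, y = 0, z = 12 mm). Rails run from x = -32 to +72 mm, inner faces at y = +/-58, tops 32 mm above the bench; their lips reach in to y = +/-50, undersides 26 mm above the bench. In front of x = -32 the rails flare, without lips, to y = +/-70 mm at x = -58.
- pin_top (a point): Top of the upright brass locating pin, 10 mm thick, at base frame x = +49, y = 0, 34 mm above the bench.
- nest_plate: Loose black plate, 120 (x) x 112 (y) x 12 mm, 0.3 to 0.65 kg. Origin: centre of underside; +x = towards its notched edge (notch 13 mm wide, 18 deep, in the middle). On top a white ring, 83 mm across, 10 mm high. Starts flat on the apron, about 135 mm short of home, turned up to 0.12 rad. Seated: origin at x = 0, y = 0, z = 12 mm of the base, axes parallel. Slides with ordinary friction.
- plate_rear (a point): Middle of the plate's plain rear edge, where it can be pushed: 60 mm behind the plate's centre (-x), half-way up its 12 mm thickness. The whole 112 mm wide edge is free.
- latch (a joint): Angle (rad) of the red latch arm about its upright pivot. 0 = closed against its stop: arm straight across behind the plate, along the base's +y. Grows counter-clockwise seen from above: at 1.57 the arm points along the base's -x. Starts open at 1.7 to 2.05, limit 2.15. About 1 N at the knob turns it; it stays where it is left.
- latch_pivot (a point): Pivot of the latch, at base frame x = -68, y = -86 mm, 22 mm above the bench (top of the arm). The arm is 86 mm long and 12 mm wide, 14 to 22 mm above the bench; closed, its face is 2 mm behind the seated plate's rear edge. The pivot screw stands up to 28 mm above the bench.
- latch_knob (a point): Centre of the top of the black knob on the latch arm, 52 mm above the bench, 70 mm from the pivot along the arm. The knob is upright, 18 mm across, and rises 30 mm above the arm; push it sideways.
- cap_0: Blue plastic cap, ring-shaped, 64 mm across, 28 mm high, standing on the bench; leave alone. Origin in the centre of its underside.
- cap_1: Another blue cap of the same kind; leave alone.
- cap_3: Another blue cap of the same kind; leave alone.
- cartridge_0: Cream filter cartridge with a black O-ring, 45 mm across, 72 mm high, standing on the bench; leave alone. Origin in the centre of its underside.
- cartridge_1: Another cream cartridge of the same kind; leave alone.
- screwdriver: Red-handled screwdriver, 215 mm long, lying on the bench; leave alone. Origin in the middle of its underside.
- parts_drawers: Slate-grey six-drawer parts cabinet, fixed on the bench to the left of the base; keep clear of it. 190 (x) x 232 (y) x 237 mm high with its carrying handle. Origin in the centre of its underside; its drawer fronts face its own -x, which is the robot's left.

How it is judged:
By the outcome, as a careful person would: the job done as asked, in the order asked, and still so for the second after the job is handed in, with the robot touching nothing.
It also fails if it takes over 50 s, if anything falls off the work surface, if the arm or the gripper's body presses on something with over 40 N, if the wrist force passes 120 N, or if a joint passes its speed limit or range.

ROBOT

A 6-joint arm with a two-finger parallel gripper is mounted at the origin on the work surface; the furniture and walls round the work are solid. World frame = base frame: x ahead of the robot, y to its left, z up, the work surface at z = 0. Lengths are in m, angles in rad, forces in N, time in s.
With the tool pointing down it reaches from about 0.35 to 0.85 m from the base axis. Payload 8.1 kg.
Tool frame: the origin (TCP) lies at the centre of the arm's flange, where the gripper is bolted on; the fingertips stand 186 mm ahead of it and the grasp point (between the pads) lies 167 mm ahead of it; z points along the fingers, y is the line along which they close (so a half turn about z gives the same grasp; the last joint's range is limited). The gripper opens to 93 mm and grips with 3 to 60 N. Pads are 15 mm wide; open, the fingers measure 128 mm over their backs; the gripper's body (75 mm by 188 mm) begins 65 mm behind the grasp point.
Start: joints at [-1.306, 0.13, 1.488, -0, 1.523, -0.085], TCP at [0.206, -0.564, 0.405] pointing down, gripper open.
Joint ranges: [-2.96, 2.96], [-0.89, 2.26], [0.02, 2.5], [-1.34, 4.48], [0, 2.73], [-2.66, 2.66]. Speed limits (rad/s): [2.39, 2.39, 2.79, 3.14, 3.14, 3.14].

INTERFACE

Orientations are given as a rotation vector (axis times angle).
In Python, from plant import robot gives the robot as it stands.
- The arm moves only by the tool apply_moves, never from a script. Its argument "series" is a list of rows, each a list of 2 entries, a list of its own where there are three numbers: the shift along the tool's x, y, z in mm, then the turn, a rotation vector about the tool's x, y, z in rad. A call has 1 to 12 rows; each row shifts and turns the commanded pose from where the row before left it, along the tool's axes as they then stand; what a row does not reach is not made up. A row lasts 1/12 s, in which the tool goes at most 41.7 mm and 7.16 degrees, less where a joint would pass 70% of its speed; a pose out of reach is approached as far as the arm can. A call is refused whole if a number of a shift passes 41.7 or a number of a turn 0.125, either way. A call with a gripper value outside its range is refused whole. "claw" is the opening, from 0 (shut) to 1 (fully open), set as the call begins (left out, the last holds). The fingers move at their own pace and stop on an object; "newtons" is the grip in N (left out, the last holds). Time passes only in rows, so rows that do not move let the fingers close. It gives the time, the measured TCP pose, the force, the opening and the grip force at its end, in the units of the state.
- robot.read_state(): the state, without advancing time (a new reading comes with each control period).
- robot.read_camera(name): name is "scene" or "top"; returns (picture, depth): 420x560x3 uint8, blue, green, red; 420x560 float32, m along the optical axis (not along the pixel's ray), 0 where there is no reading.
- robot.calibration(name): a dict with "fx", "fy", "cx", "cy" (pixels), "D" ([k1, k2, p1, p2, k3] as OpenCV has them; the pictures are not rectified), "extrinsics" (4x4, takes a point from world to camera coordinates). Camera axes: x right, y down, z forward; pixel columns grow to the right and rows downward; lengths in m; the calibration is good to about 2 mm. A picture is of the moment at which its call begins. calibration takes no time and is no camera call.
- robot.close_job(): hands the job in; it is judged then, once.
The state is a dict: "t": time; "q": joint angles; "dq": joint speeds; "joint_torque": joint torques, N m; "tool_pos": TCP position; "orientation": TCP orientation; "force": force on the tool from outside, world axes, zero at the start; "wrist_torque": the same for the moment, N m; "opening": finger opening in m; "gripper_force": force on a finger pad.
Only numpy, scipy, OpenCV 4.12 (cv2) and the standard library are available. Lean on these libraries where they do the work, as an engineer would, in place of code of your own. Each camera call takes 0.05 s, during which the arm holds its last target. There are 200 camera calls.

## Working session

There is one attempt and no reset: what is moved stays moved. The work goes in short steps, Python scripts to look and compute and a tool call to move; the robot and the scene stay as the last step left them, time stands still between calls to the robot, and variables do not carry over. Pictures are saved under pics/ and viewed, at most 10 in all, crops included, and the job is handed in when it is done.

Besides the shell and the picture viewer there is one more tool, called after "Request:" as name([rows], argument=value, ...), one row to a line, values as JSON. apply_moves: Moves the arm, as the interface text tells. Its arguments: {"type":"object","properties":{"series":{"type":"array"},"claw":{"type":"number"},"newtons":{"type":"number"}},"required":["series"]}

```bash
mkdir -p pics; python3 - <<'E'
from plant import robot
import cv2,numpy as np
for n in("scene","top"):
    p,d=robot.read_camera(n); cv2.imwrite(f"pics/{n}0.png",p); np.savez(f"pics/{n}0.npz",p=p,d=d)
    c=robot.calibration(n); print(n,c["fx"],c["D"],np.linalg.inv(c["extrinsics"]).round(3).tolist())
s=robot.read_state();print(s["t"],s["tool_pos"],s["orientation"])
E
```

```text
scene 416.87956091528076 [-0.01613761  0.          0.          0.          0.        ] [[-0.679, -0.549, 0.488, -0.156], [-0.734, 0.514, -0.443, 0.57], [-0.008, -0.659, -0.752, 1.011], [0.0, 0.0, 0.0, 1.0]]
top 402.8585979878083 [-0.09988167  0.          0.          0.          0.        ] [[-0.015, -0.998, 0.069, 0.374], [-1.0, 0.015, -0.002, 0.016], [0.001, -0.069, -0.998, 1.361], [0.0, 0.0, 0.0, 1.0]]
0.1 [ 0.20559724 -0.5634568   0.40378914] [-3.09202746e+00 -5.46376445e-01  2.44358010e-04]
```

View pics/scene0.png

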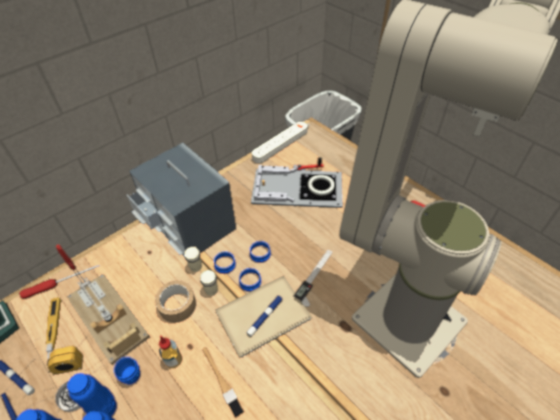

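View pics/top0.png

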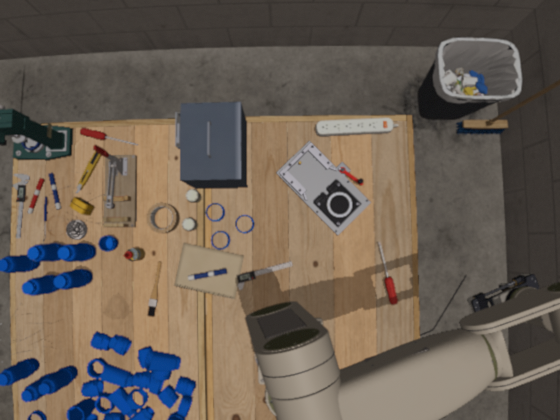

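The top view shows the base around (323,188), with its push direction pointing up-left. The plate and its white ring are near (341,205), and the red latch is near (350,175). I'll zoom in and measure.

```bash
cat > h.py <<'E'
import cv2,numpy as np
from plant import robot
def ray(n,uv,z):
    c=robot.calibration(n);K=np.array([[c["fx"],0,c["cx"]],[0,c["fy"],c["cy"]],[0,0,1]])
    u=cv2.undistortPoints(np.array(uv,float).reshape(-1,1,2),K,np.array(c["D"])).reshape(-1,2)
    M=np.linalg.inv(c["extrinsics"]);d=np.c_[u,np.ones(len(u))]@M[:3,:3].T;o=M[:3,3]
    return (o+d*((z-o[2])/d[:,2])[:,None])[:,:2]
def pix(n,P):
    c=robot.calibration(n);K=np.array([[c["fx"],0,c["cx"]],[0,c["fy"],c["cy"]],[0,0,1]])
    E=np.array(c["extrinsics"]);return cv2.projectPoints(np.array(P,float),cv2.Rodrigues(E[:3,:3])[0],E[:3,3],K,np.array(c["D"]))[0].reshape(-1,2)
E
python3 - <<'E'
from h import *
p=np.load("pics/top0.npz")["p"]; s=np.load("pics/scene0.npz")["p"]
a=cv2.resize(p[135:240,270:375],None,fx=5.6,fy=5.6,interpolation=cv2.INTER_CUBIC)
cv2.imwrite("pics/c0.png",a)
x0,y0=270,135
c=p[y0:240,x0:375];hsv=cv2.cvtColor(c,cv2.COLOR_BGR2HSV)
ms={"bed":((0,0,60),(180,50,255)),"nonwood":None,"red":((0,150,60),(8,255,255)),"black":((0,0,0),(180,255,50))}
S,V=hsv[...,1],hsv[...,2]
red=((hsv[...,0]<7)|(hsv[...,0]>173))&(S>130)
bed=((S<60)|(V<50))&~red
blk=V<45
for n,m,z in(("bed",bed,.012),("blk",blk,.024),("red",red,.022)):
    m=cv2.morphologyEx(m.astype(np.uint8),cv2.MORPH_OPEN,np.ones((2,2))) if n!="red" else m.astype(np.uint8)
    cs=cv2.findContours(m,cv2.RETR_EXTERNAL,cv2.CHAIN_APPROX_NONE)[0]
    k=max(cs,key=cv2.contourArea);w=ray("top",k.reshape(-1,2)+[x0,y0],z)
    r=cv2.minAreaRect((w*1000).astype(np.float32));print(n,cv2.contourArea(k),r,k.reshape(-1,2).min(0)+[x0,y0],k.reshape(-1,2).max(0)+[x0,y0])
E
```

```text
bed 4145.0 ((552.0673828125, -130.33767700195312), (298.7024230957031, 188.27830505371094), 43.598079681396484) [278 142] [371 235]
blk 201.5 ((483.610595703125, -172.73150634765625), (54.19559097290039, 52.38901138305664), 43.89624786376953) [332 197] [348 213]
red 43.0 ((584.2294311523438, -206.62977600097656), (69.06889343261719, 11.910928726196289), 56.149635314941406) [340 170] [358 181]
```

View pics/c0.png

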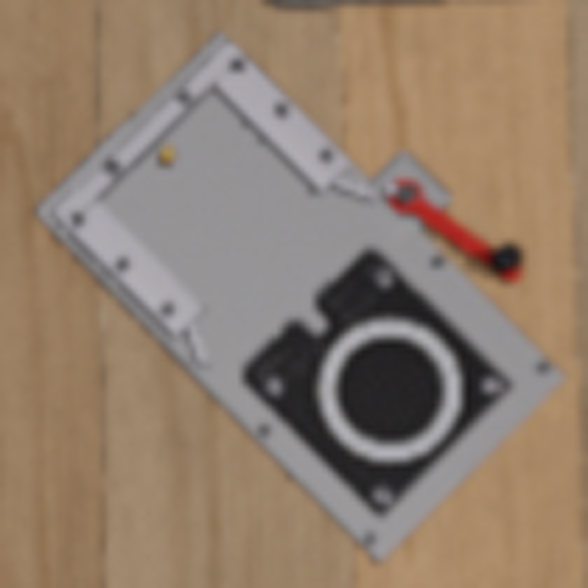

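The crop shows the pin at (167,156), the pivot at (406,193), the knob at (508,257) and the ring centre at (391,390), with the plate slightly turned. Next I'll convert these to the base frame.

```bash
cat >> h.py <<'E'
def crop(*ab): return np.array(ab)/5.6+[270,135]-0.41
def fr(P,o,y): # world->base, mm
    c,s=np.cos(y),np.sin(y); return (np.asarray(P)-o)@np.array([[c,-s],[s,c]])*1000
E
python3 - <<'E'
from h import *
R=lambda z,*a: ray("top",crop(*a),z)
b=R(.012,(378,562),(565,375)); pin=R(.034,(167,156))[0]; piv=R(.028,(406,193))[0]; knob=R(.052,(508,257))[0]
ring=R(.034,(391,390))[0]; pl=R(.024,(372,250),(510,383),(380,515),(245,372)); tops=R(.0,(222,33),(38,210))
# fit base frame (2D Kabsch)
A=np.array([[-215,80],[-215,-80],[49,0],[-68,-86]])/1e3; B=np.vstack([b,[pin],[piv]])
a=A-A.mean(0);c=B-B.mean(0);yaw=np.arctan2((a[:,0]*c[:,1]-a[:,1]*c[:,0]).sum(),(a*c).sum())
c_,s_=np.cos(yaw),np.sin(yaw);o=B.mean(0)-np.array([[c_,-s_],[s_,c_]])@A.mean(0)
print("yaw",yaw,"o",o,"resid",(fr(B,o,yaw)-A*1e3).round(1).tolist())
print("pin",fr(pin,o,yaw),"piv",fr(piv,o,yaw),"knob",fr(knob,o,yaw),"ring",fr(ring,o,yaw));print("plate",fr(pl,o,yaw).round(1).tolist(),fr(pl,o,yaw).mean(0))
k=(fr(knob,o,yaw)-[-68,-86]);print("theta",np.arctan2(-k[0],k[1]),np.hypot(*k))
print("tcp in base",fr(robot.read_state()["tool_pos"][:2],o,yaw))
np.save("base.npy",[*o,yaw])
# check in scene cam: ring-coloured and pin reprojection
print(pix("scene",[[*ring,.034],[*knob,.052],[*pin,.034]]))
s=np.load("pics/scene0.npz")["p"]
cv2.imwrite("pics/s1.png",cv2.resize(s[145:220,240:355],None,fx=6,fy=6,interpolation=cv2.INTER_CUBIC))
E
```

```text
yaw 0.7637873687938103 o [ 0.59454153 -0.07155182] resid [[1.5, 0.1], [1.2, -0.2], [-2.0, 0.6], [-0.6, -0.6]]
pin [46.9858502   0.63834506] piv [-68.628719  -86.6015191] knob [-138.02504733  -97.09681858] ring [-145.38499192    4.86831506]
plate [[-78.5, -48.4], [-192.9, -50.5], [-193.6, 60.8], [-76.9, 57.7]] [-135.4903356     4.90013411]
theta 1.727958718306147 70.89884791842695
tcp in base [-621.13581986  -86.24654065]
[[320.6385132  183.82042234]
 [318.94749465 158.96178676]
 [262.71439985 180.75738204]]
```

View pics/s1.png

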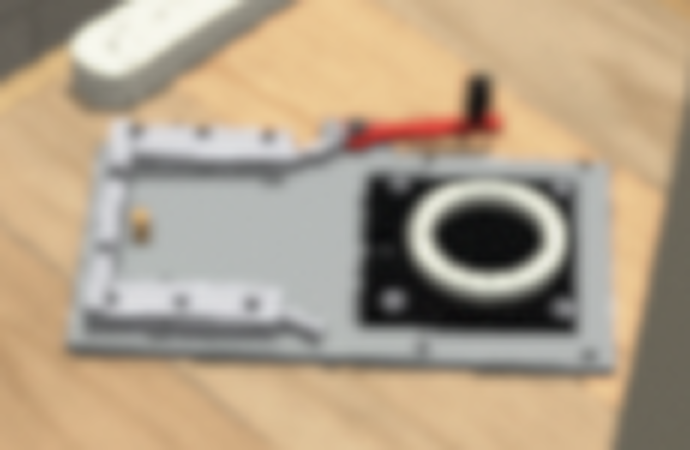

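Both views agree. The plate sits at base (-135, +5) mm with yaw near 0, and the latch is at 1.73 rad. The plan has four steps:

1. Grip the ring to centre the plate.
2. Carry the plate into the rails.
3. Push it home from behind with two fingers.
4. Swing the latch closed.

Request:
apply_moves([
  [[0,0,0],[0,0,-0.104]],
  [[0,0,0],[0,0,-0.104]],
  [[0,0,0],[0,0,-0.104]],
  [[0,0,0],[0,0,-0.102]],
  [[0,0,0],[0,0,0]],
  [[38,-8,0],[0,0,0]],
  [[38,-8,0],[0,0,0]],
  [[38,-8,0],[0,0,0]],
  [[38,-8,0],[0,0,0]],
  [[38,-8,0],[0,0,0]],
  [[38,-8,0],[0,0,0]],
  [[0,0,0],[0,0,0]],
], claw=1, newtons=20)

```text
t: 1.1
tool_pos: [0.34, -0.3667, 0.4047]
orientation: [-2.913, -1.172, -0.004]
force: [-0.4, 1.1, -0.2]
opening: 0.093
gripper_force: 0.0
```

```bash
cat > st.py <<'E'
from h import *
from scipy.spatial.transform import Rotation as Ro
def st():
    b=np.load("base.npy");s=robot.read_state();R=Ro.from_rotvec(s["orientation"]).as_matrix();x=R[:,0]
    print("t",round(s["t"],2),"base xy",fr(s["tool_pos"][:2],b[:2],b[2]).round(1),"tip z",round(s["tool_pos"][2]*1e3-186,1),"yawerr",round(np.arctan2(x[1],x[0])-b[2],4),"z axis",R[:,2].round(4),"F",np.round(s["force"],1),"open",round(s["opening"]*1e3,1),"gf",s["gripper_force"])
if __name__=="__main__": st()
E
python3 st.py
```

```text
t 1.1 base xy [-388.   -37.1] tip z 218.7 yawerr 0.001 z axis [ 0.0016  0.0023 -1.    ] F [-0.4  1.1 -0.2] open 93.0 gf 0.0
```

Request:
apply_moves([
  [[34.7,-6,0],[0,0,0]],
  [[34.7,-6,0],[0,0,0]],
  [[34.7,-6,0],[0,0,0]],
  [[34.7,-6,0],[0,0,0]],
  [[34.7,-6,0],[0,0,0]],
  [[34.7,-6,0],[0,0,0]],
  [[34.4,-6,0],[0,0,0]],
  [[0,0,40],[0,0,0]],
  [[0,0,40],[0,0,0]],
  [[0,0,40],[0,0,0]],
  [[0,0,20],[0,0,0]],
  [[0,0,0],[0,0,0]],
])

```text
t: 2.1
tool_pos: [0.4806, -0.1721, 0.2584]
orientation: [-2.91, -1.164, 0.011]
force: [-1.0, 0.7, 0.0]
opening: 0.0931
gripper_force: 0.0
```

```bash
python3 - <<'E'
from st import *
st()
p,d=robot.read_camera("top");cv2.imwrite("pics/g1.png",cv2.resize(p[135:240,270:375],None,fx=5.6,fy=5.6,interpolation=cv2.INTER_CUBIC))
E
```

```text
t 2.1 base xy [-151.8    6.2] tip z 72.4 yawerr -0.0028 z axis [-0.0096  0.0044 -0.9999] F [-1.   0.7  0. ] open 93.1 gf 0.0
```

Request:
apply_moves([
  [[0,0,0],[0,0,0]],
  [[0,0,0],[0,0,0]],
  [[0,0,0],[0,0,0]],
])

```text
t: 2.4
tool_pos: [0.4843, -0.1739, 0.2674]
orientation: [2.913, 1.168, 0.005]
force: [-0.3, 0.6, -0.5]
opening: 0.0932
gripper_force: 0.0
```

```bash
python3 st.py
```

```text
t 2.4 base xy [-150.4    2.4] tip z 81.4 yawerr -0.0008 z axis [ 0.0039 -0.0019 -1.    ] F [-0.3  0.6 -0.5] open 93.2 gf 0.0
```

Request:
apply_moves([
  [[5,-2.5,0],[0,0,0]],
  [[0,0,15],[0,0,0]],
  [[0,0,15],[0,0,0]],
  [[0,0,12],[0,0,0]],
  [[0,0,7],[0,0,0]],
  [[0,0,4],[0,0,0]],
  [[0,0,0],[0,0,0]],
  [[0,0,0],[0,0,0]],
  [[0,0,0],[0,0,0]],
])

```text
t: 3.15
tool_pos: [0.4855, -0.1681, 0.2125]
orientation: [2.915, 1.17, 0.001]
force: [0.6, 0.4, 0.0]
opening: 0.0932
gripper_force: 0.0
```

```bash
python3 st.py
```

```text
t 3.15 base xy [-145.5    5.7] tip z 26.5 yawerr -0.0001 z axis [ 1.e-03 -4.e-04 -1.e+00] F [0.6 0.4 0. ] open 93.2 gf 0.0
```

Request:
apply_moves([
  [[0,0,0],[0,0,0]],
  [[0,0,0],[0,0,0]],
  [[0,0,0],[0,0,0]],
  [[0,0,0],[0,0,0]],
  [[0,0,0],[0,0,0]],
  [[0,0,0],[0,0,0]],
], claw=0.8, newtons=20)

```text
t: 3.65
tool_pos: [0.4855, -0.1681, 0.2123]
orientation: [2.915, 1.17, 0.001]
force: [-0.2, -0.5, 5.2]
opening: 0.0811
gripper_force: 20.0
```

```bash
python3 st.py
```

```text
t 3.65 base xy [-145.6    5.7] tip z 26.3 yawerr -0.0001 z axis [ 1.e-03 -5.e-04 -1.e+00] F [-0.2 -0.5  5.2] open 81.1 gf 20.001255869865417
```

Request:
apply_moves([
  [[0,3,0],[0,0,0]],
  [[0,2.7,0],[0,0,0]],
  [[6,0,0],[0,0,0]],
  [[8,0,0],[0,0,0]],
  [[8,0,0],[0,0,0]],
  [[7,0,0],[0,0,0]],
  [[6,0,0],[0,0,0]],
  [[0,0,0],[0,0,0]],
  [[0,0,0],[0,0,0]],
])

```text
t: 4.4
tool_pos: [0.515, -0.1476, 0.2123]
orientation: [2.915, 1.171, 0.002]
force: [1.8, 1.1, 4.1]
opening: 0.0814
gripper_force: 20.0
```

```bash
python3 - <<'E'
from st import *
st()
p,d=robot.read_camera("scene");cv2.imwrite("pics/s2.png",cv2.resize(p[115:220,235:355],None,fx=6,fy=5.7,interpolation=cv2.INTER_CUBIC))
E
```

```text
t 4.4 base xy [-1.101e+02  1.000e-01] tip z 26.3 yawerr 0.0003 z axis [ 1.2e-03  1.0e-04 -1.0e+00] F [1.8 1.1 4.1] open 81.4 gf 20.001314878463745
```

View pics/s2.png

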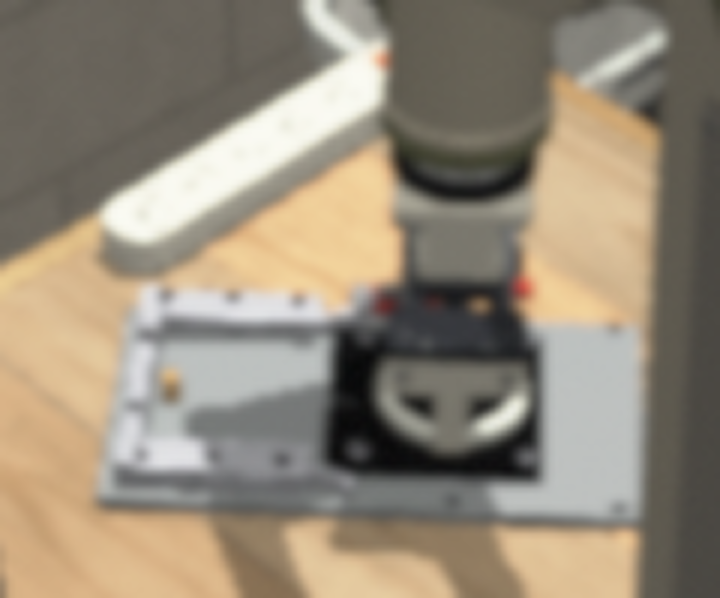

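The plate follows squarely and its front edge is entering the flare. I'll continue.

Request:
apply_moves([
  [[6,0,0],[0,0,0]],
  [[7,0,0],[0,0,0]],
  [[7,0,0],[0,0,0]],
  [[7,0,0],[0,0,0]],
  [[7,0,0],[0,0,0]],
  [[7,0,0],[0,0,0]],
  [[5,0,0],[0,0,0]],
  [[0,0,0],[0,0,0]],
  [[0,0,0],[0,0,0]],
  [[0,0,0],[0,0,0]],
])

```text
t: 5.28
tool_pos: [0.548, -0.116, 0.2123]
orientation: [2.915, 1.171, 0.001]
force: [1.1, 0.9, 5.7]
opening: 0.0813
gripper_force: 20.0
```

```bash
python3 st.py
```

```text
t 5.28 base xy [-64.4   0.1] tip z 26.3 yawerr 0.0001 z axis [ 1.e-03 -1.e-04 -1.e+00] F [1.1 0.9 5.7] open 81.3 gf 20.001011788845062
```

Request:
apply_moves([
  [[0,0,0],[0,0,0]],
  [[0,0,0],[0,0,0]],
  [[0,0,0],[0,0,0]],
  [[0,0,-14],[0,0,0]],
  [[0,0,-20],[0,0,0]],
  [[0,0,-6],[0,0,0]],
  [[0,0,0],[0,0,0]],
  [[-20,0,0],[0,0,0]],
  [[-25,0,0],[0,0,0]],
  [[-25,0,0],[0,0,0]],
  [[0,0,0],[0,0,0]],
  [[0,0,0],[0,0,0]],
], claw=0.95)

```text
t: 6.28
tool_pos: [0.4961, -0.1649, 0.2506]
orientation: [-2.916, -1.167, 0.001]
force: [0.4, -0.7, 0.7]
opening: 0.0884
gripper_force: 0.0
```

Request:
apply_moves([
  [[0,0,0],[0,0,0]],
  [[0,0,0],[0,0,0]],
  [[0,0,0],[0,0,0]],
  [[0,0,0],[0,0,0]],
  [[0,0,0],[0,0,0]],
], claw=0.65)

```text
t: 6.7
tool_pos: [0.4974, -0.164, 0.2517]
orientation: [-2.915, -1.172, -0.0]
force: [0.4, -0.6, 0.6]
opening: 0.0622
gripper_force: 0.0
```

```bash
python3 - <<'E'
from st import *
st()
p,d=robot.read_camera("scene");cv2.imwrite("pics/s3.png",cv2.resize(p[115:220,235:355],None,fx=6,fy=5.7,interpolation=cv2.INTER_CUBIC))
E
```

```text
t 6.7 base xy [-134.1    0.4] tip z 65.7 yawerr 0.0008 z axis [ 0.e+00  1.e-04 -1.e+00] F [ 0.4 -0.6  0.6] open 62.2 gf 0.0
```

View pics/s3.png

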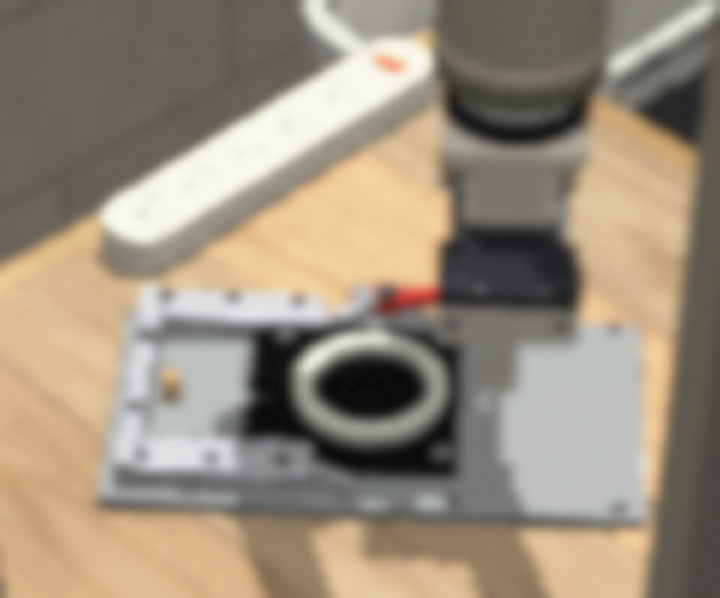

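The plate is between the rails, with its rear edge at about x=457 in the crop and clear of the fingers. Next I'll descend behind it.

Request:
apply_moves([
  [[0,0,12],[0,0,0]],
  [[0,0,14],[0,0,0]],
  [[0,0,12],[0,0,0]],
  [[0,0,7],[0,0,0]],
  [[0,0,4],[0,0,0]],
  [[0,0,0],[0,0,0]],
  [[0,0,0],[0,0,0]],
  [[0,0,0],[0,0,0]],
])

```text
t: 7.42
tool_pos: [0.4974, -0.1646, 0.2033]
orientation: [2.915, 1.17, 0.001]
force: [0.1, -0.5, 0.7]
opening: 0.0603
gripper_force: 0.0
```

```bash
python3 st.py
```

```text
t 7.42 base xy [-134.5    0. ] tip z 17.3 yawerr -0.0001 z axis [ 9.e-04 -4.e-04 -1.e+00] F [ 0.1 -0.5  0.7] open 60.3 gf 0.0
```

Request:
apply_moves([
  [[5,0,0.7],[0,0,0]],
  [[6,0,0],[0,0,0]],
  [[7,0,0],[0,0,0]],
  [[7,0,0],[0,0,0]],
  [[7,0,0],[0,0,0]],
  [[7,0,0],[0,0,0]],
  [[7,0,0],[0,0,0]],
  [[6,0,0],[0,0,0]],
  [[4,0,0],[0,0,0]],
  [[0,0,0],[0,0,0]],
  [[0,0,0],[0,0,0]],
])

```text
t: 8.33
tool_pos: [0.5376, -0.1252, 0.2017]
orientation: [-2.914, -1.171, -0.0]
force: [0.4, -0.2, -0.3]
opening: 0.0602
gripper_force: 0.0
```

```bash
python3 st.py
```

```text
t 8.33 base xy [-78.2   0.7] tip z 15.7 yawerr 0.0005 z axis [-2.e-04  7.e-04 -1.e+00] F [ 0.4 -0.2 -0.3] open 60.2 gf 0.0
```

Request:
apply_moves([
  [[2,0,0],[0,0,0]],
  [[2,0,0],[0,0,0]],
  [[2,0,0],[0,0,0]],
  [[2,0,0],[0,0,0]],
  [[0,0,0],[0,0,0]],
])

```text
t: 8.75
tool_pos: [0.5427, -0.1206, 0.2018]
orientation: [2.915, 1.17, -0.004]
force: [-5.0, -4.6, 1.2]
opening: 0.0604
gripper_force: 3.6
```

```bash
python3 st.py
```

```text
t 8.75 base xy [-71.3   0.4] tip z 15.8 yawerr -0.0002 z axis [-0.0023 -0.001  -1.    ] F [-5.  -4.6  1.2] open 60.4 gf 3.6206847583525814
```

Request:
apply_moves([
  [[1.5,0,0],[0,0,0]],
  [[1.5,0,0],[0,0,0]],
  [[0,0,0],[0,0,0]],
  [[0,0,0],[0,0,0]],
])

```text
t: 9.08
tool_pos: [0.5436, -0.12, 0.2017]
orientation: [2.915, 1.17, -0.011]
force: [-16.8, -12.0, 9.7]
opening: 0.0604
gripper_force: 10.3
```

```bash
python3 st.py
```

```text
t 9.08 base xy [-70.3   0.3] tip z 15.7 yawerr -0.0007 z axis [-0.0062 -0.0033 -1.    ] F [-16.8 -12.    9.7] open 60.4 gf 10.333983823657036
```

It resists firmly at about 20 N. I'll back off, rise clear and look.

Request:
apply_moves([
  [[-5,0,0],[0,0,0]],
  [[-15,0,0],[0,0,0]],
  [[-15,0,-10],[0,0,0]],
  [[-10,0,-35],[0,0,0]],
  [[-20,0,-35],[0,0,0]],
  [[-35,0,-10],[0,0,0]],
  [[-40,0,0],[0,0,0]],
  [[-40,0,0],[0,0,0]],
  [[-40,0,0],[0,0,0]],
  [[0,0,0],[0,0,0]],
  [[0,0,0],[0,0,0]],
  [[0,0,0],[0,0,0]],
], claw=0.65)

```text
t: 10.08
tool_pos: [0.3863, -0.2704, 0.2922]
orientation: [2.916, 1.169, 0.002]
force: [1.0, -0.1, -0.5]
opening: 0.0607
gripper_force: 0.0
```

```bash
python3 - <<'E'
from st import *
st()
p,d=robot.read_camera("top");a=cv2.resize(p[135:205,270:375],None,fx=7,fy=7,interpolation=cv2.INTER_CUBIC)
cv2.imwrite("pics/t4.png",a)
E
```

```text
t 10.08 base xy [-287.9    0.4] tip z 106.2 yawerr -0.0014 z axis [ 1.e-03  2.e-04 -1.e+00] F [ 1.  -0.1 -0.5] open 60.7 gf 0.0
```

View pics/t4.png

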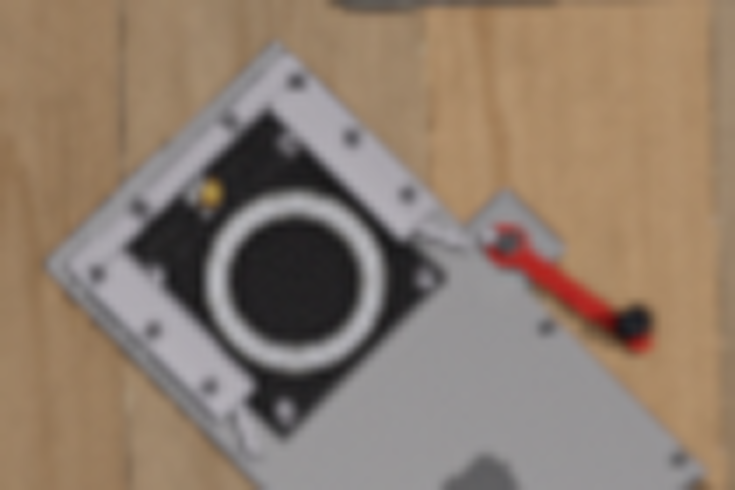

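The plate looks seated: the pin is in the notch at (210,193) and the front edge is against the stop. Now for the latch. I'll grip the knob, seen at (632,322), lightly and walk it along its arc.

Request:
apply_moves([
  [[30,20,0],[0,0,0]],
  [[30,20,0],[0,0,0]],
  [[30,20,0],[0,0,0]],
  [[30,20,0],[0,0,0]],
  [[30,17.4,0],[0,0,0]],
  [[0,0,0],[0,0,0]],
  [[0,0,0],[0,0,0]],
  [[0,0,0],[0,0,0]],
  [[0,0,0],[0,0,0]],
], claw=0.6)

```text
t: 10.88
tool_pos: [0.5619, -0.2362, 0.2918]
orientation: [-2.914, -1.172, 0.001]
force: [0.4, -0.2, -0.6]
opening: 0.0561
gripper_force: 0.0
```

```bash
python3 st.py; python3 - <<'E'
from h import *
b=np.load("base.npy")
f=lambda z,*a: fr(ray("top",np.array(a)/7+[270,135]-.43,z),b[:2],b[2]).round(1).tolist()
print("rear corners",f(.024,(445,275),(285,440)),"ring",f(.034,(296,281)),"knob",f(.052,(634,321)),"pin",f(.034,(211,192)))
E
```

```text
t 10.88 base xy [-137.5  -96.3] tip z 105.8 yawerr 0.0009 z axis [-7.e-04  2.e-04 -1.e+00] F [ 0.4 -0.2 -0.6] open 56.1 gf 0.0
rear corners [[-58.9, -54.4], [-61.2, 56.5]] ring [[-11.4, 0.3]] knob [[-137.5, -96.8]] pin [[47.4, -1.1]]
```

Request:
apply_moves([
  [[0,0,20],[0,0,0]],
  [[0,0,24],[0,0,0]],
  [[0,0,18],[0,0,0]],
  [[0,0,10],[0,0,0]],
  [[0,0,6],[0,0,0]],
  [[0,0,0],[0,0,0]],
  [[0,0,0],[0,0,0]],
  [[0,0,0],[0,0,0]],
])

```text
t: 11.55
tool_pos: [0.5628, -0.2373, 0.2157]
orientation: [2.914, 1.17, 0.003]
force: [1.0, 0.1, 0.1]
opening: 0.0557
gripper_force: 0.0
```

```bash
python3 st.py
```

```text
t 11.55 base xy [-137.6  -97.7] tip z 29.7 yawerr -0.0002 z axis [ 0.0022 -0.0011 -1.    ] F [1.  0.1 0.1] open 55.7 gf 0.0
```

Request:
apply_moves([
  [[0,0,0],[0,0,0]],
  [[0,0,0],[0,0,0]],
  [[0,0,0],[0,0,0]],
  [[0,0,0],[0,0,0]],
  [[0,0,0],[0,0,0]],
  [[0,0,0],[0,0,0]],
  [[0,0,0],[0,0,0]],
  [[0,0,0],[0,0,0]],
], claw=0.1, newtons=8)

```text
t: 12.22
tool_pos: [0.5623, -0.2369, 0.2141]
orientation: [2.915, 1.171, 0.0]
force: [0.5, -0.8, -0.1]
opening: 0.0179
gripper_force: 8.0
```

```bash
python3 st.py; python3 - <<'E'
import numpy as np
th=np.linspace(1.72,0,13);P=70*np.c_[-np.sin(th),np.cos(th)];D=np.diff(P,axis=0)*[1,-1];print(D.round(1).tolist())
E
```

```text
t 12.22 base xy [-137.7  -97.1] tip z 28.1 yawerr 0.0 z axis [ 1.e-04 -1.e-04 -1.e+00] F [ 0.5 -0.8 -0.1] open 17.9 gf 8.000100474728242
[[-0.8, -10.0], [0.7, -10.0], [2.1, -9.8], [3.5, -9.4], [4.8, -8.8], [6.0, -8.0], [7.1, -7.1], [8.0, -6.0], [8.8, -4.8], [9.4, -3.5], [9.8, -2.1], [10.0, -0.7]]
```

The knob is gripped at 17.9 mm. Now the first half of the arc.

Request:
apply_moves([
  [[-0.5,-5,0],[0,0,0]],
  [[-0.3,-5,0],[0,0,0]],
  [[0.2,-5,0],[0,0,0]],
  [[0.5,-5,0],[0,0,0]],
  [[0.9,-4.9,0],[0,0,0]],
  [[1.2,-4.9,0],[0,0,0]],
  [[1.6,-4.7,0],[0,0,0]],
  [[1.9,-4.7,0],[0,0,0]],
  [[2.2,-4.5,0],[0,0,0]],
  [[2.6,-4.3,0],[0,0,0]],
  [[2.8,-4.1,0],[0,0,0]],
  [[3.2,-3.9,0],[0,0,0]],
])

```text
t: 13.22
tool_pos: [0.5352, -0.1846, 0.2141]
orientation: [2.915, 1.171, 0.0]
force: [0.6, -2.8, -0.7]
opening: 0.0179
gripper_force: 8.0
```

```bash
python3 st.py
```

```text
t 13.22 base xy [-121.   -40.6] tip z 28.1 yawerr 0.0 z axis [ 1.e-04 -0.e+00 -1.e+00] F [ 0.6 -2.8 -0.7] open 17.9 gf 7.998982867338782
```

Request:
apply_moves([
  [[3.4,-3.7,0],[0,0,0]],
  [[3.7,-3.4,0],[0,0,0]],
  [[3.9,-3.2,0],[0,0,0]],
  [[4.1,-2.8,0],[0,0,0]],
  [[4.3,-2.6,0],[0,0,0]],
  [[4.5,-2.2,0],[0,0,0]],
  [[4.7,-1.9,0],[0,0,0]],
  [[4.7,-1.6,0],[0,0,0]],
  [[4.9,-1.2,0],[0,0,0]],
  [[4.9,-0.9,0],[0,0,0]],
  [[4.0,-0.5,0],[0,0,0]],
  [[0,0,0],[0,0,0]],
])

```text
t: 14.22
tool_pos: [0.5533, -0.1346, 0.214]
orientation: [2.915, 1.171, 0.001]
force: [3.2, -2.3, -2.0]
opening: 0.0176
gripper_force: 8.0
```

```bash
python3 st.py
```

```text
t 14.22 base xy [-73.4 -17.1] tip z 28.0 yawerr 0.0005 z axis [ 8.e-04  0.e+00 -1.e+00] F [ 3.2 -2.3 -2. ] open 17.6 gf 8.00002467498416
```

Request:
apply_moves([
  [[2,-0.2,0],[0,0,0]],
  [[2,0,0],[0,0,0]],
  [[2,0,0],[0,0,0]],
  [[0,0,0],[0,0,0]],
  [[0,0,0],[0,0,0]],
])

```text
t: 14.63
tool_pos: [0.5563, -0.1319, 0.2139]
orientation: [2.915, 1.17, -0.004]
force: [-3.0, -8.5, 1.0]
opening: 0.0175
gripper_force: 8.0
```

```bash
python3 st.py
```

```text
t 14.63 base xy [-69.3 -17.1] tip z 27.9 yawerr -0.0003 z axis [-0.0019 -0.0016 -1.    ] F [-3.  -8.5  1. ] open 17.5 gf 7.999975747807184
```

It's probably against the stop, since about 8 N opposes it. I'll release, and confirm by pushing the knob from behind with closed fingers.

Request:
apply_moves([
  [[0,0,0],[0,0,0]],
  [[0,0,0],[0,0,0]],
  [[0,0,0],[0,0,0]],
  [[0,0,0],[0,0,0]],
  [[0,0,-15],[0,0,0]],
  [[0,0,-20],[0,0,0]],
  [[0,0,-5],[0,0,0]],
  [[-15,0,0],[0,0,0]],
  [[-20,0,0],[0,0,0]],
  [[0,0,0],[0,0,0]],
  [[0,0,0],[0,0,0]],
], claw=0.45)

```text
t: 15.55
tool_pos: [0.5305, -0.1557, 0.253]
orientation: [-2.915, -1.168, 0.002]
force: [-0.0, 0.6, -0.6]
opening: 0.0418
gripper_force: 0.0
```

Request:
apply_moves([
  [[0,0,0],[0,0,0]],
  [[0,0,0],[0,0,0]],
  [[0,0,10],[0,0,0]],
  [[0,0,15],[0,0,0]],
  [[0,0,10],[0,0,0]],
  [[0,0,0],[0,0,0]],
  [[0,0,0],[0,0,0]],
  [[0,0,0],[0,0,0]],
  [[0,0,0],[0,0,0]],
], claw=0)

```text
t: 16.3
tool_pos: [0.532, -0.1552, 0.2197]
orientation: [2.914, 1.171, 0.001]
force: [0.1, 0.2, 0.4]
opening: 0.0005
gripper_force: 0.0
```

```bash
python3 st.py
```

```text
t 16.3 base xy [-103.   -17.2] tip z 33.7 yawerr 0.0002 z axis [ 1.1e-03 -4.0e-04 -1.0e+00] F [0.1 0.2 0.4] open 0.5 gf 0.0
```

Request:
apply_moves([
  [[5,0,0],[0,0,0]],
  [[5,0,0],[0,0,0]],
  [[3,0,0],[0,0,0]],
  [[2,0,0],[0,0,0]],
  [[1.5,0,0],[0,0,0]],
  [[1.5,0,0],[0,0,0]],
  [[0,0,0],[0,0,0]],
  [[0,0,0],[0,0,0]],
])

```text
t: 16.97
tool_pos: [0.5436, -0.1441, 0.2194]
orientation: [2.914, 1.17, -0.008]
force: [-11.2, -9.1, 8.6]
opening: 0.0005
gripper_force: 7.3
```

```bash
python3 st.py
```

```text
t 16.97 base xy [-87.  -17.2] tip z 33.4 yawerr -0.0 z axis [-0.0039 -0.0031 -1.    ] F [-11.2  -9.1   8.6] open 0.5 gf 7.3285604221746325
```

The knob sits against a firm stop, with 14 N opposing. I'll retreat and check.

Request:
apply_moves([
  [[-5,0,0],[0,0,0]],
  [[-20,0,0],[0,0,0]],
  [[-20,0,-20],[0,0,0]],
  [[-20,0,-30],[0,0,0]],
  [[-30,0,-20],[0,0,0]],
  [[-40,0,0],[0,0,0]],
  [[-40,0,0],[0,0,0]],
  [[-40,0,0],[0,0,0]],
  [[-20,0,0],[0,0,0]],
  [[0,0,0],[0,0,0]],
  [[0,0,0],[0,0,0]],
])

```text
t: 17.88
tool_pos: [0.3744, -0.3058, 0.2893]
orientation: [2.916, 1.167, 0.001]
force: [1.2, -0.3, 0.1]
opening: 0.0006
gripper_force: 0.0
```

```bash
python3 - <<'E'
from st import *
st()
p,d=robot.read_camera("top");a=cv2.resize(p[135:215,270:375],None,fx=7,fy=7,interpolation=cv2.INTER_CUBIC)
cv2.imwrite("pics/t5.png",a)
c=p[135:215,270:375].copy();h=cv2.cvtColor(c,cv2.COLOR_BGR2HSV);m=((h[...,0]<7)|(h[...,0]>173))&(h[...,1]>130)
y,x=np.nonzero(m);b=np.load("base.npy");w=fr(ray("top",np.c_[x+270,y+135],.022),b[:2],b[2])
v=cv2.fitLine(w.astype(np.float32),cv2.DIST_HUBER,0,.01,.01).ravel();print("latch line",v, len(x), "theta",np.arctan2(-v[0],v[1]))
E
```

```text
t 17.88 base xy [-321.   -16.9] tip z 103.3 yawerr -0.0026 z axis [ 7.e-04 -1.e-04 -1.e+00] F [ 1.2 -0.3  0.1] open 0.6 gf 0.0
latch line [ 6.0656320e-02  9.9815869e-01 -6.8598465e+01 -4.7871124e+01] 56 theta -0.060693577
```

View pics/t5.png

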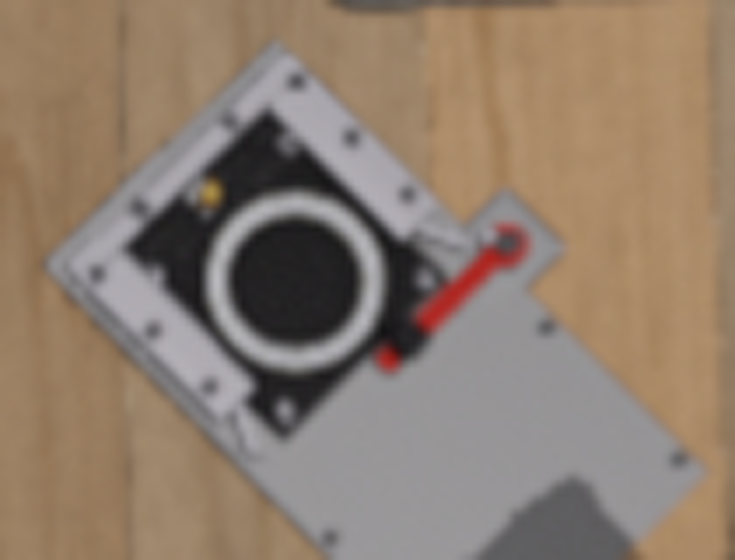

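The latch arm now lies straight across, from (510,243) to (388,358), right behind the seated plate. The pin is in the notch and the robot is clear, so I'm handing in.

```bash
python3 -c "
from plant import robot
print(robot.close_job())"
```

```text
the job is handed in; nothing more can be done
None
```

The plate sits home against the back stop with its notch round the pin, the latch is closed behind it, the arm is clear and touched none of the loose items as far as I could tell, and I handed the job in at about 18 s of the 50 s limit (no verdict was returned).

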